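# Refit the double lid on a storage tin and hold the outer lid off

## Task

Pick up the nested double lid by the wooden knob, so that both lids come together, and lower it (do not drop it) onto the open blue tin until the inner lid is fully home in the mouth; then let go of the knob. Now take the blue outer lid alone and lift it straight off, leaving the white inner lid seated and undisturbed so that I can stick the date on it, and finish still holding the outer lid level over the tin, about 10 cm above where it sat. Leave the blue tin standing where it is and do not disturb the closed green tin, the mug or the spoon.

Things in the scene. Friction and masses are not known exactly. Their poses are not given: they have to be found in the camera images.
- tin: Open blue tin, the only open one, loose, 0.7 kg. Origin: centre of its underside, z up. Body 76 mm across up to 70 mm, then a shoulder in to a bare metal neck, 53 mm outside, from 78 mm up to the rim at 100 mm (outer edge chamfered); bore of the neck 47 mm.
- tin_mouth (a point): Centre of the blue tin's mouth, at rim height, 100 mm above its underside.
- inner_lid: White inner lid, 100 g, loose, starts upright on the worktop under the outer lid. Plug 44.6 mm across, 22 mm deep, lowest 8 mm tapered to 37 mm; flange 55 mm across, 3 mm thick, rests on the tin's rim; straight wooden knob 14 mm across, from 25 to 55 mm up, its top 25 mm showing above the outer lid. Origin: centre of the plug's underside, z up; when home it is 78 mm above the tin's underside.
- inner_knob (a point): On the axis of the inner lid's wooden knob, 45 mm above the inner lid's origin, 10 mm below the knob's top and 15 mm above the top of the outer lid when nested.
- outer_lid: Blue ribbed cap, 60 g, loose, 65 mm across, 24 mm high, skirt bore 60 mm, 19 mm deep; knob passes freely through its 22 mm hole. Only rests on the inner lid's flange: lifting the knob carries both, lifting the cap by its rim only itself. Origin: centre of the skirt's lower edge, z up; nested 6 mm above the inner lid's origin; on the tin 84 mm above its underside, 6 mm above the shoulder.
- closed_tin: Closed round green tin, a bystander, loose, 76 mm across, 133 mm high with its knob; origin at the centre of its underside.
- mug: Teal mug, a bystander, loose, 77 mm across (112 mm with its handle), 96 mm high; stands behind the work; origin at the centre of its underside.
- spoon: Metal teaspoon, a bystander, loose, lying flat, 137 mm long, 13 mm high; nearer the robot than the work; origin at the centre of its underside.
Not all that is in view belongs to the job. Several things have the shape of the outer_lid; the one meant has the colours described above. Leave any purple look-alike of the inner_lid alone.

How it is judged:
By the outcome, as a careful person would: the job done as asked, in the order asked, and still so for the second after the job is handed in, while the arm keeps its last pose, push and grip.
It also fails if it takes over 62 s, if anything falls off the work surface, if the arm or the gripper's body presses on something with over 40 N, if the wrist force passes 120 N, or if a joint passes its speed limit or range.

## Robot

A 6-joint arm with a two-finger parallel gripper is mounted at the origin on a cart in front of the work surface, level with it; the furniture and walls round the work are solid. World frame = base frame: x ahead of the robot, y to its left, z up, the work surface at z = 0. Lengths are in m, angles in rad, forces in N, time in s.
With the tool pointing down it reaches from about 0.275 to 1 m from the base axis. Payload 8.4 kg.
Tool frame: the origin (TCP) lies between the finger pads; the fingertips stand robot.finger_overhang ahead of it and the grasp point (between the pads) lies 5 mm behind it (robot.finger_overhang is the distance from the TCP to the fingertips, in m); z points along the fingers, y is the direction in which the jaws open and shut (so a half turn about z gives the same grasp; the last joint's range is limited). The gripper opens to 85 mm and grips with 20 to 120 N. Pads are 22 mm wide; open, the fingers measure 114 mm over their backs; the gripper's body (76 mm by 85 mm) begins 54 mm behind the grasp point. The pads swing forward as they close: fully open they stand 13 mm farther back than shut.
Start: joints at [1.224, 0.353, 1.633, -0, 1.155, -0.002], TCP at [0.211, 0.588, 0.245] pointing down, gripper open.
Joint ranges: [-2.63, 2.63], [-0.92, 2.1], [0.06, 2.66], [-1.3, 4.44], [0, 2.69], [-3.02, 3.02]. Speed limits (rad/s): [2.22, 2.22, 2.79, 3.14, 3.14, 3.14].

## Interface

Orientations are given as a rotation vector (axis times angle).
In Python, from bench import sensors, optics, robot gives the robot as it stands. The module is installed in compiled form; this text tells all that it offers.
- The arm moves only by the tool step_arm, never from a script. Its argument "targets" is a list of rows, each an object with "linear": the shift along the tool's x, y, z each as a share of 0.1 m, from -1 to 1, a list of three; "angular": the turn, a rotation vector about the tool's x, y, z each as a share of 1.5 rad, from -1 to 1, a list of three. In form: [{"linear": [dx, dy, dz], "angular": [rx, ry, rz]}, ...]. A call has 1 to 20 rows; each row is the pose to reach, as a shift and turn from the pose measured when the call began, along the tool's axes at that moment; what a row does not reach only later rows make up. A row lasts 1/12 s, in which the tool goes at most 41.7 mm and 7.16 degrees, less where a joint would pass 70% of its speed; a pose out of reach is approached as far as the arm can. A call with a number of a shift or a turn outside -1 to 1 is refused whole. A call with a gripper value outside its range is refused whole. "claw" is the opening, from -1 (shut) to 1 (fully open), set as the call begins (left out, the last holds). The fingers move at their own pace and stop on an object; "newtons" is the grip in N (left out, the last holds). Time passes only in rows, so rows that repeat a pose let the fingers close. It gives the time, the measured TCP pose, the force and the opening at its end, in the units of the state.
- sensors.get_state(): the state, without advancing time (a new reading comes with each control period).
- optics.get_image(name): name is "scene" or "top" or "wrist"; returns a dict with "image" (420x560x3 uint8, red, green, blue), "z_map" (420x560 float32, m along the optical axis (not along the pixel's ray), 0 where there is no reading), "camera_matrix" (3x3 intrinsics, pixels), "eye" and "attitude" of the camera in the world. Camera axes: x right, y down, z forward; pixel columns grow to the right and rows downward; lengths in m; the calibration is good to about 2 mm. A picture is of the moment at which its call begins.
- robot.sign_off(): hands the job in, once; it reports no verdict.
Trained networks look in a picture, given as the dict that the camera call returned (one of the last four; its "shot" number tells which), for a name from the list of things; names that differ only in an ending like _2 or _b are one class to them, and where a whole thing is asked for, a point or a joint stands for the part that bears it (a point fixed in the world has none). Each returns a list of dicts, best first, with "score" (0 to 1); they miss things now and then, are a little off and sometimes report something else, mostly with a low value. They report only what shows in the picture. A call takes as long as a camera call. They do not tell look-alikes from the thing itself.
- optics.find_in(label, picture): "location" ([column, row] in pixels, amid what is visible of it).
The state is a dict: "time": time; "joints": joint angles; "joint_velocities": joint speeds; "tau": joint torques, N m; "eef_pos": TCP position; "ee_rot": TCP orientation; "contact_force": force on the tool from outside, world axes, zero at the start; "torque": the same for the moment, N m; "gripper_width": finger opening in m.
Only numpy, scipy, OpenCV 4.12 (cv2) and the standard library are available. Lean on these libraries where they do the work, as an engineer would, in place of code of your own. Each camera call takes 0.05 s, during which the arm holds its last target.

## Working session

There is one attempt and no reset: what is moved stays moved. The work goes in short steps, Python scripts to look and compute and a tool call to move; the robot and the scene stay as the last step left them, time stands still between calls to the robot, and variables do not carry over. Pictures are saved under pics/ and viewed, and the job is handed in when it is done.

Besides the shell and the picture viewer there is one more tool, called after "Call:" as name([rows], argument=value, ...), one row to a line, values as JSON. step_arm: Moves the arm, as the interface text tells. Shift numbers are shares of 0.1 m and turn numbers shares of 1.5 rad, none past 1 either way. Its arguments: {"type":"object","properties":{"targets":{"type":"array","items":{"type":"object","properties":{"linear":{"type":"array","items":{"type":"number"}},"angular":{"type":"array","items":{"type":"number"}}}}},"claw":{"type":"number"},"newtons":{"type":"number"}},"required":["targets"]}

```bash
mkdir -p pics; cat > h.py <<'E'
import numpy as np, cv2
from scipy.spatial.transform import Rotation as R
from bench import sensors, optics, robot
def Rm(a):
    a=np.array(a,float)
    if a.shape==(3,3): return a
    if a.size==4: return R.from_quat(a).as_matrix()
    return R.from_rotvec(a).as_matrix()
def cloud(p):
    K=np.array(p["camera_matrix"]); z=p["z_map"]; h,w=z.shape
    u,v=np.meshgrid(np.arange(w),np.arange(h))
    P=np.stack([(u-K[0,2])/K[0,0]*z,(v-K[1,2])/K[1,1]*z,z],-1)
    W=P@Rm(p["attitude"]).T+np.array(p["eye"])
    W[z==0]=np.nan
    return W
def save(n,img): cv2.imwrite(n,cv2.cvtColor(img,cv2.COLOR_RGB2BGR))
E
python3 - <<'E'
from h import *
print(sensors.get_state(), robot.finger_overhang)
for n in ["scene","top"]:
    p=optics.get_image(n); save(f"pics/{n}0.png",p["image"]); W=cloud(p); np.savez(f"{n}0.npz",W=W,im=p["image"])
    print(n,p["eye"],p["attitude"])
    for l in ["tin","inner_lid","outer_lid","closed_tin","mug","spoon"]:
        for d in optics.find_in(l,p):
            c,r=map(int,d["location"]); print(l,round(d["score"],2),c,r,W[r,c].round(3))
E
```

```text
{'time': 0.0, 'joints': array([ 1.22358396e+00,  3.53649144e-01,  1.63417125e+00,  1.04438636e-05,
        1.15523899e+00, -2.38067627e-03]), 'joint_velocities': array([-0.00245106,  0.00124961, -0.00069828,  0.00166887,  0.0010005 ,
        0.00106317]), 'tau': array([-8.92466360e-04, -6.05255055e+01, -3.42069376e+01, -4.95317988e-05,
        9.25761822e-03, -8.30492240e-06]), 'eef_pos': array([0.21109245, 0.58775098, 0.24454519]), 'ee_rot': array([-5.38941675e-01, -3.09475030e+00,  2.26602683e-03]), 'contact_force': array([-0.18512826, -1.17603734, -0.02146869]), 'torque': array([ 0.02964863,  0.02826423, -0.03824947]), 'gripper_width': 0.08519996764643423} 0.014
scene [ 0.08653645 -0.57266931  0.44741684] [-1.92367467  0.55295655 -0.38268298]
tin 0.77 268 235 [0.482 0.078 0.066]
inner_lid 0.81 331 284 [ 0.52  -0.099  0.024]
inner_lid 0.46 350 320 [ 0.464 -0.213  0.039]
inner_lid 0.38 270 235 [0.486 0.075 0.066]
outer_lid 0.94 396 305 [ 0.579 -0.212  0.023]
outer_lid 0.76 353 332 [ 0.456 -0.231  0.03 ]
closed_tin 0.69 209 207 [0.437 0.305 0.062]
mug 0.79 349 236 [ 0.62  -0.035  0.076]
spoon 0.83 242 283 [0.382 0.015 0.009]
top [0.33720701 0.08198475 0.93508193] [-2.14744865  2.06794261 -0.22803601]
inner_lid 0.8 351 220 [ 0.523 -0.08   0.023]
outer_lid 0.8 406 248 [ 0.463 -0.202  0.029]
outer_lid 0.63 399 198 [ 0.579 -0.191  0.024]
closed_tin 0.71 163 242 [0.445 0.318 0.108]
mug 0.88 324 160 [ 0.67  -0.018  0.009]
mug 0.4 414 244 [ 0.468 -0.211  0.058]
spoon 0.61 292 277 [0.39  0.05  0.009]
```

View pics/scene0.png

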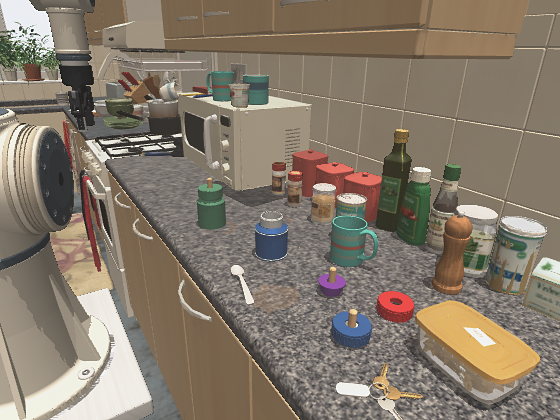

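View pics/top0.png

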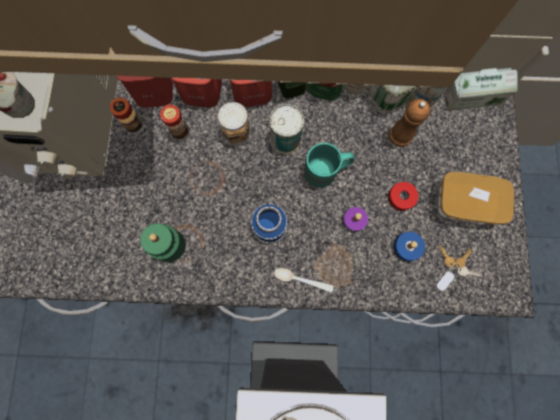

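```bash
python3 - <<'E'
from h import *
T=np.load("top0.npz");S=np.load("scene0.npz")
a=cv2.resize(T["im"][215:275,380:440],(390,390),interpolation=cv2.INTER_CUBIC)
b=cv2.resize(S["im"][280:360,310:420],(400,390),interpolation=cv2.INTER_CUBIC)
save("pics/crop0.png",np.hstack([a,b]))
def circ(P):
    A=np.c_[2*P[:,:2],np.ones(len(P))]; s=np.linalg.lstsq(A,(P[:,:2]**2).sum(1),rcond=None)[0]
    return s[:2].round(4), round(float(np.sqrt(s[2]+s[:2]@s[:2])),4)
for nm,D in (("top",T),("scene",S)):
    W=D["W"].reshape(-1,3)
    def near(c,r,z0,z1):
        m=(np.hypot(W[:,0]-c[0],W[:,1]-c[1])<r)&(W[:,2]>z0)&(W[:,2]<z1); return W[m]
    for l,c in (("lid",(.463,-.21)),("tin",(.49,.09)),("green",(.44,.31)),("mug",(.64,-.02)),("purple",(.52,-.09))):
        P=near(c,.09,.012,.2)
        print(nm,l,len(P),"bbox",P.min(0).round(3),P.max(0).round(3),"z pct",np.percentile(P[:,2],[50,90,99]).round(3))
    P=near((.463,-.21),.06,.042,.075);print(" knob",len(P),P.mean(0).round(4),P.max(0).round(4))
    P=near((.463,-.21),.06,.022,.036);print(" cap",len(P),P.mean(0).round(4),P.min(0).round(4),P.max(0).round(4))
    P=near((.49,.09),.07,.092,.11);print(" rim",len(P),P.mean(0).round(4),P.min(0).round(4),P.max(0).round(4),circ(P))
    P=near((.49,.09),.07,.02,.066);print(" body",len(P),P.min(0).round(4),P.max(0).round(4),circ(P))
    P=near((.463,-.21),.06,.004,.025);print(" skirt",len(P),P.min(0).round(4),P.max(0).round(4),circ(P))
    m=(W[:,2]>.25)&(W[:,0]>.3);print(" high",W[m].min(0).round(3) if m.any() else None)
E
```

```text
top lid 718 bbox [ 0.436 -0.244  0.013] [ 0.502 -0.178  0.058] z pct [0.03  0.033 0.056]
top tin 768 bbox [0.467 0.068 0.012] [0.543 0.145 0.104] z pct [0.074 0.098 0.102]
top green 1301 bbox [0.415 0.296 0.012] [0.49  0.366 0.137] z pct [0.107 0.11  0.134]
top mug 1160 bbox [ 0.602 -0.079  0.012] [0.679 0.03  0.099] z pct [0.064 0.095 0.098]
top purple 444 bbox [ 0.501 -0.117  0.022] [ 0.554 -0.063  0.059] z pct [0.026 0.033 0.056]
 knob 41 [ 0.4685 -0.21    0.0533] [ 0.4754 -0.2042  0.0585]
 cap 630 [ 0.4683 -0.2097  0.03  ] [ 0.4364 -0.2444  0.022 ] [ 0.5019 -0.1785  0.0351]
 rim 125 [0.5044 0.1061 0.0988] [0.4799 0.0813 0.0921] [0.5318 0.1319 0.1036] (array([0.5051, 0.106 ]), 0.0246)
 body 71 [0.4673 0.0716 0.0202] [0.5399 0.1418 0.0651] (array([0.5042, 0.106 ]), 0.0364)
 skirt 101 [ 0.4115 -0.2661  0.0042] [ 0.5107 -0.1567  0.025 ] (array([ 0.4618, -0.2076]), 0.0315)
 high [ 0.587 -0.444  0.25 ]
scene lid 1093 bbox [ 0.437 -0.244  0.012] [ 0.502 -0.179  0.055] z pct [0.028 0.034 0.054]
scene tin 1267 bbox [0.467 0.066 0.012] [0.542 0.133 0.1  ] z pct [0.063 0.093 0.099]
scene green 1073 bbox [0.416 0.293 0.012] [0.49  0.365 0.132] z pct [0.069 0.107 0.128]
scene mug 1649 bbox [ 0.603 -0.081  0.012] [0.698 0.05  0.096] z pct [0.067 0.09  0.095]
scene purple 438 bbox [ 0.502 -0.118  0.012] [ 0.556 -0.062  0.055] z pct [0.024 0.044 0.054]
 knob 76 [ 0.4685 -0.2135  0.0496] [ 0.4763 -0.2052  0.0547]
 cap 802 [ 0.466  -0.2164  0.0279] [ 0.4379 -0.2444  0.022 ] [ 0.5023 -0.1792  0.0357]
 rim 143 [0.5059 0.1037 0.0958] [0.4804 0.0782 0.092 ] [0.5319 0.1328 0.0996] (array([0.5069, 0.1055]), 0.0246)
 body 567 [0.4679 0.0661 0.0201] [0.5381 0.1254 0.066 ] (array([0.5074, 0.1061]), 0.0373)
 skirt 408 [ 0.437  -0.2444  0.0043] [ 0.4936 -0.1816  0.025 ] (array([ 0.4657, -0.2159]), 0.0262)
 high [ 0.3   -0.271  0.25 ]
```

View pics/crop0.png

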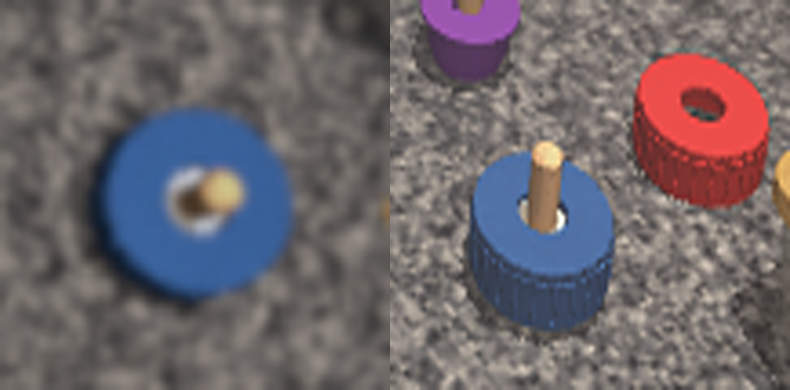

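The nested lid is the blue cap with a wooden knob, at scene (352,328) and top (410,246). I've ruled out the other two: purple (331,285) is the look-alike inner lid, and red (396,305) is a cap of the wrong colour. The crop shows the blue cap with the white flange and the knob through its hole, so that's the one I'll use. Estimated positions are lid (0.469,-0.2115) and tin (0.506,0.106). First I'll square the tool to the world.

Call:
step_arm([
  {"linear":[-0.7,-1,0],"angular":[0,0,0.816]},
  {"linear":[-0.7,-1,0],"angular":[0,0,0.816]},
  {"linear":[-0.7,-1,0],"angular":[0,0,0.816]},
  {"linear":[-0.7,-1,0],"angular":[0,0,0.816]},
  {"linear":[-0.7,-1,0],"angular":[0,0,0.816]},
  {"linear":[-0.7,-1,0],"angular":[0,0,0.816]},
  {"linear":[-0.7,-1,0],"angular":[0,0,0.816]},
  {"linear":[-0.7,-1,0],"angular":[0,0,0.816]},
  {"linear":[-0.7,-1,0],"angular":[0,0,0.816]},
  {"linear":[-0.7,-1,0],"angular":[0,0,0.816]},
  {"linear":[-0.7,-1,0],"angular":[0,0,0.816]},
  {"linear":[-0.7,-1,0],"angular":[0,0,0.816]},
], claw=-0.3, newtons=40)

```text
time: 1.7
eef_pos: [0.2433, 0.4704, 0.2454]
ee_rot: [-2.216, -2.227, -0.0]
contact_force: [-0.4, -0.8, -0.1]
gripper_width: 0.0302
```

Call:
step_arm([
  {"linear":[-1,0.2,0],"angular":[0,0,0]},
  {"linear":[-1,0.2,0],"angular":[0,0,0]},
  {"linear":[-1,0.2,0],"angular":[0,0,0]},
])

```text
time: 1.95
eef_pos: [0.2634, 0.3669, 0.2447]
ee_rot: [2.21, 2.231, -0.004]
contact_force: [0.8, -0.4, -0.5]
gripper_width: 0.0301
```

Call:
step_arm([
  {"linear":[-1,0.2,0],"angular":[0,0,0]},
  {"linear":[-1,0.2,0],"angular":[0,0,0]},
  {"linear":[-1,0.2,0],"angular":[0,0,0]},
])

```text
time: 2.2
eef_pos: [0.2839, 0.2638, 0.2447]
ee_rot: [2.204, 2.235, -0.006]
contact_force: [-0.0, -0.7, 0.4]
gripper_width: 0.0298
```

Call:
step_arm([
  {"linear":[-1,0.3,0],"angular":[0,0,0]},
  {"linear":[-1,0.3,0],"angular":[0,0,0]},
  {"linear":[-1,0.3,0],"angular":[0,0,0]},
])

```text
time: 2.45
eef_pos: [0.3153, 0.1614, 0.2452]
ee_rot: [2.199, 2.239, -0.006]
contact_force: [0.6, 0.5, -0.4]
gripper_width: 0.0299
```

Call:
step_arm([
  {"linear":[-1,0.4,0],"angular":[0,0,0]},
  {"linear":[-1,0.4,0],"angular":[0,0,0]},
  {"linear":[-1,0.4,0],"angular":[0,0,0]},
])

```text
time: 2.7
eef_pos: [0.3578, 0.0595, 0.2461]
ee_rot: [2.194, 2.242, -0.005]
contact_force: [1.3, 0.3, -0.1]
gripper_width: 0.0298
```

Call:
step_arm([
  {"linear":[-1,0.4,0],"angular":[0,0,0]},
  {"linear":[-1,0.4,0],"angular":[0,0,0]},
  {"linear":[-1,0.4,0],"angular":[0,0,0]},
])

```text
time: 2.95
eef_pos: [0.4011, -0.0426, 0.2472]
ee_rot: [2.189, 2.245, -0.004]
contact_force: [0.1, 0.6, 0.2]
gripper_width: 0.0299
```

Call:
step_arm([
  {"linear":[-1,0.4,0],"angular":[0,0,0]},
  {"linear":[-1,0.4,0],"angular":[0,0,0]},
  {"linear":[-1,0.4,0],"angular":[0,0,0]},
])

```text
time: 3.2
eef_pos: [0.4447, -0.1448, 0.2483]
ee_rot: [2.185, 2.247, -0.004]
contact_force: [0.5, -0.3, -0.3]
gripper_width: 0.0298
```

Call:
step_arm([
  {"linear":[-0.66,0.24,0.8],"angular":[0,0,0]},
  {"linear":[-0.66,0.24,0.8],"angular":[0,0,0]},
  {"linear":[-0.66,0.24,0.8],"angular":[0,0,0]},
  {"linear":[-0.66,0.24,0.8],"angular":[0,0,0]},
  {"linear":[-0.66,0.24,0.8],"angular":[0,0,0]},
  {"linear":[-0.66,0.24,0.8],"angular":[0,0,0]},
  {"linear":[-0.66,0.24,0.8],"angular":[0,0,0]},
])

```text
time: 3.78
eef_pos: [0.4712, -0.21, 0.1702]
ee_rot: [2.182, 2.247, -0.003]
contact_force: [0.6, -0.3, 0.2]
gripper_width: 0.0297
```

```bash
cat > go.py <<'E'
from h import *
def delta(pos,Rt=np.array([[0,1,0],[1,0,0],[0,0,-1.]])):
    s=sensors.get_state(); Rc=Rm(s["ee_rot"])
    l=Rc.T@(np.array(pos)-s["eef_pos"])/.1
    a=R.from_matrix(Rc.T@Rt).as_rotvec()/1.5
    print("pos",s["eef_pos"].round(4),"linear",l.round(3),"angular",a.round(4),"F",np.round(s["contact_force"],1))
E
python3 - <<'E'
from go import *
delta((.469,-.2115,.062))
p=optics.get_image("scene"); W=cloud(p); s=sensors.get_state(); im=p["image"]
save("pics/a1.png",cv2.resize(im[160:370,250:470],(800,760))[:600])
w=optics.get_image("wrist"); save("pics/a1w.png",w["image"])
P=W.reshape(-1,3); m=(np.hypot(P[:,0]-s["eef_pos"][0],P[:,1]-s["eef_pos"][1])<.05)&(P[:,2]>.07); print(P[m].min(0), np.sort(P[m][:,2])[:10])
E
```

```text
pos [ 0.4712 -0.21    0.1702] linear [-0.005 -0.029  1.082] angular [0.0036 0.0053 0.0198] F [ 0.6 -0.3  0.2]
[ 0.42165873 -0.24967604  0.15439009] [0.15439009 0.154602   0.15499031 0.15504662 0.1553702  0.15574951
 0.15575956 0.15583443 0.15591738 0.15613553]
```

View images.

View pics/a1.png

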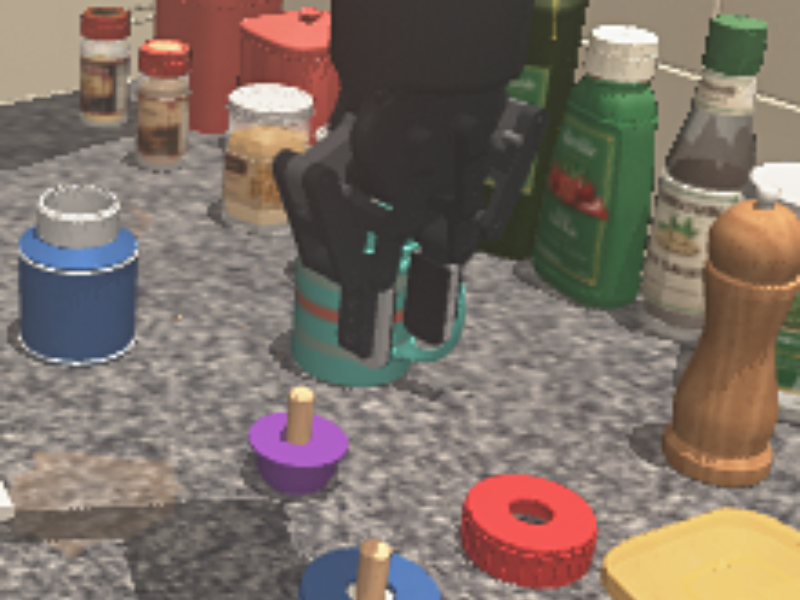

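View pics/a1w.png

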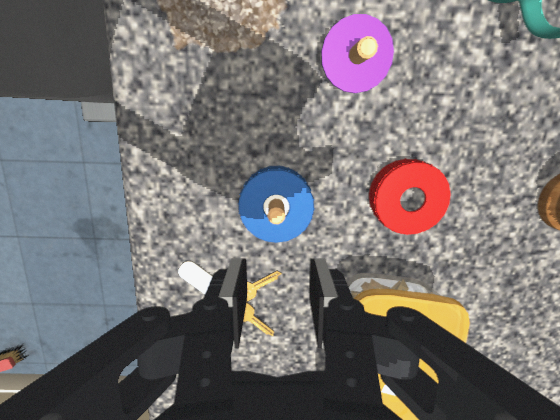

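The wrist view shows the blue lid at (277,204) with its knob in line with the jaw gap (centre about 279). I'll refine the lid position from the wrist depth.

```bash
python3 - <<'E'
from go import *
p=optics.get_image("wrist"); W=cloud(p).reshape(-1,3)
m=(np.hypot(W[:,0]-.469,W[:,1]+.211)<.05)
P=W[m&(W[:,2]>.025)&(W[:,2]<.04)]; print("cap",P.min(0),P.max(0),(P.min(0)+P.max(0))/2)
P=W[m&(W[:,2]>.05)&(W[:,2]<.06)]; print("knob",len(P),P.min(0),P.max(0))
E
```

```text
cap [ 0.43864478 -0.24464902  0.02500164] [ 0.50291745 -0.1795691   0.03979218] [ 0.47078112 -0.21210906  0.03239691]
knob 247 [ 0.46421496 -0.21915033  0.05029895] [ 0.47760312 -0.20552417  0.05740644]
```

Call:
step_arm([
  {"linear":[-0.02,0,0.3],"angular":[0.0036,0.0053,0.02]},
  {"linear":[-0.02,0,0.6],"angular":[0.0036,0.0053,0.02]},
  {"linear":[-0.02,0,0.8],"angular":[0.0036,0.0053,0.02]},
  {"linear":[-0.02,0,0.8],"angular":[0.0036,0.0053,0.02]},
  {"linear":[-0.02,0,0.8],"angular":[0.0036,0.0053,0.02]},
  {"linear":[-0.02,0,0.8],"angular":[0.0036,0.0053,0.02]},
  {"linear":[-0.02,0,0.8],"angular":[0.0036,0.0053,0.02]},
])

```text
time: 4.52
eef_pos: [0.473, -0.2131, 0.0918]
ee_rot: [2.22, 2.219, 0.002]
contact_force: [0.5, 0.5, -0.3]
gripper_width: 0.0295
```

```bash
python3 - <<'E'
from go import *
delta((.471,-.2122,.049))
E
```

```text
pos [ 0.473  -0.2131  0.0918] linear [ 0.01  -0.021  0.428] angular [ 0.0019  0.0009 -0.0001] F [ 0.5  0.5 -0.3]
```

Call:
step_arm([
  {"linear":[0.01,-0.02,0.2],"angular":[0.002,0.001,0]},
  {"linear":[0.01,-0.02,0.35],"angular":[0.002,0.001,0]},
  {"linear":[0.01,-0.02,0.43],"angular":[0.002,0.001,0]},
  {"linear":[0.01,-0.02,0.43],"angular":[0.002,0.001,0]},
  {"linear":[0.01,-0.02,0.43],"angular":[0.002,0.001,0]},
  {"linear":[0.01,-0.02,0.43],"angular":[0.002,0.001,0]},
])

```text
time: 5.02
eef_pos: [0.4717, -0.2124, 0.0497]
ee_rot: [2.221, 2.221, 0.001]
contact_force: [-0.2, -0.6, 0.4]
gripper_width: 0.0299
```

Call:
step_arm([
  {"linear":[0,0,0],"angular":[0,0,0]},
  {"linear":[0,0,0],"angular":[0,0,0]},
  {"linear":[0,0,0],"angular":[0,0,0]},
  {"linear":[0,0,0],"angular":[0,0,0]},
  {"linear":[0,0,0],"angular":[0,0,0]},
  {"linear":[0,0,0],"angular":[0,0,0]},
], claw=-1, newtons=40)

```text
time: 5.52
eef_pos: [0.4723, -0.2127, 0.0505]
ee_rot: [2.22, 2.22, 0.001]
contact_force: [-1.4, 0.8, 6.8]
gripper_width: 0.0122
```

Call:
step_arm([
  {"linear":[0,0,-0.1],"angular":[0,0,0]},
  {"linear":[0,0,-0.2],"angular":[0,0,0]},
  {"linear":[0,0,-0.4],"angular":[0,0,0]},
  {"linear":[0,0,-0.6],"angular":[0,0,0]},
  {"linear":[0,0,-0.8],"angular":[0,0,0]},
  {"linear":[0,0,-1],"angular":[0,0,0]},
  {"linear":[0,0,-1],"angular":[0,0,0]},
  {"linear":[0,0,-1],"angular":[0,0,0]},
])

```text
time: 6.18
eef_pos: [0.4727, -0.213, 0.1521]
ee_rot: [2.218, 2.218, 0.003]
contact_force: [-0.4, -0.1, -1.8]
gripper_width: 0.0124
```

```bash
python3 - <<'E'
from go import *
s=sensors.get_state(); print(s["gripper_width"],s["contact_force"],s["torque"])
p=optics.get_image("scene"); save("pics/a2.png",cv2.resize(p["image"][160:370,250:470],(620,590)))
E
```

```text
0.012402353330281533 [-0.41646014 -0.14850398 -1.78063721] [ 0.02100281  0.04687597 -0.01921308]
```

View pics/a2.png

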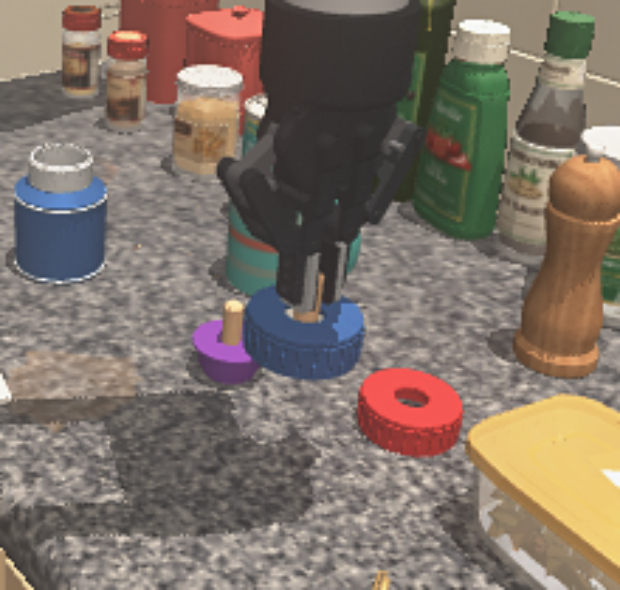

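Both lids came up together: the force is -1.8 N, which matches 160 g, and the scene shows the blue cap hanging below the fingers. Now over to the tin.

Call:
step_arm([
  {"linear":[0.2,0,-0.3],"angular":[0,0,0]},
  {"linear":[0.5,0.1,-0.5],"angular":[0,0,0]},
  {"linear":[0.75,0.1,-0.5],"angular":[0,0,0]},
  {"linear":[1,0.1,-0.5],"angular":[0,0,0]},
  {"linear":[1,0.1,-0.5],"angular":[0,0,0]},
])

```text
time: 6.65
eef_pos: [0.4808, -0.1092, 0.1999]
ee_rot: [2.22, 2.223, 0.002]
contact_force: [0.0, -0.3, -2.6]
gripper_width: 0.0121
```

Call:
step_arm([
  {"linear":[0.25,0.1,0],"angular":[0,0,0]},
  {"linear":[0.5,0.1,0],"angular":[0,0,0]},
  {"linear":[0.75,0.2,0],"angular":[0,0,0]},
  {"linear":[1,0.2,0],"angular":[0,0,0]},
  {"linear":[1,0.2,0],"angular":[0,0,0]},
  {"linear":[1,0.2,0],"angular":[0,0,0]},
])

```text
time: 7.15
eef_pos: [0.4999, -0.0083, 0.1987]
ee_rot: [-2.216, -2.225, 0.001]
contact_force: [0.7, -1.2, -2.0]
gripper_width: 0.0121
```

```bash
python3 - <<'E'
from go import *
delta((.506,.106,.2))
p=optics.get_image("wrist"); save("pics/a3.png",p["image"]); np.savez("w3.npz",W=cloud(p))
W=cloud(p).reshape(-1,3); m=(np.hypot(W[:,0]-.506,W[:,1]-.106)<.05)
P=W[m&(W[:,2]>.095)&(W[:,2]<.105)]; print(len(P),P.min(0),P.max(0),(P.min(0)+P.max(0))/2)
E
```

```text
pos [ 0.4999 -0.0083  0.1987] linear [ 1.143  0.065 -0.012] angular [-0.001  -0.0003  0.0024] F [ 0.7 -1.2 -2. ]
1384 [0.48164056 0.07908084 0.09500344] [0.53326357 0.13128133 0.10324175] [0.50745207 0.10518108 0.0991226 ]
```

View pics/a3.png

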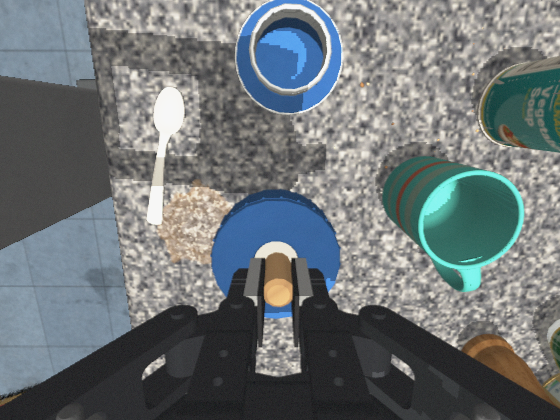

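The wrist picture shows the tin mouth at (288,45), open and unobstructed. The cap hangs at (275,255) with the knob between the pads at (278,285). Next I'll check the lid's tilt and its offset in the hand.

```bash
python3 - <<'E'
from go import *
W=np.load("w3.npz")["W"]; t=np.array([.4999,-.0083,.1987])
def plane(P):
    c=P.mean(0); u,s,v=np.linalg.svd(P-c); n=v[2]*np.sign(v[2,2]); return c,n,s[2]/len(P)**.5
P=W[195:245,225:330].reshape(-1,3); 
P=P[(abs(P[:,2]-.178)<.008)]; print(len(P)); c,n,e=plane(P); 
for _ in range(3):
    d=(P-c)@n; P=P[abs(d)<.0015]; c,n,e=plane(P)
print("cap plane",c,"tilt deg x,y",np.degrees(n[:2]),e,len(P))
q=W[220:310,255:300].reshape(-1,3); q=q[np.isfinite(q[:,2])]
q=q[np.hypot(q[:,0]-t[0],q[:,1]-t[1])<.015]
k=q[(q[:,2]>.2)&(q[:,2]<.21)]; print("knob top",len(k),k.min(0)-t,k.max(0)-t)
k=q[(q[:,2]>.183)&(q[:,2]<.21)]; print("knob",len(k),k.min(0)-t,k.max(0)-t)
cp=W.reshape(-1,3); cp=cp[(abs(cp[:,2]-c[2])<.006)&(np.hypot(cp[:,0]-t[0],cp[:,1]-t[1])<.05)]; print("cap ext",cp.min(0)-t,cp.max(0)-t)
E
```

```text
4382
cap plane [0.49985709 0.01448716 0.17893604] tilt deg x,y [1.32671879 1.76931016] 0.0005526897441511957 3533
knob top 984 [-0.00904102 -0.00687312  0.00131918] [0.00957318 0.01155374 0.01126854]
knob 1644 [-0.00980771 -0.01008232 -0.0156885 ] [0.01029222 0.01155374 0.01126854]
cap ext [-0.03372081 -0.02849933 -0.02575785] [ 0.03242321  0.03664004 -0.01380519]
```

```bash
python3 - <<'E'
from go import *
t=sensors.get_state()["eef_pos"]; print(t)
for n in ["wrist","top","scene"]:
    p=optics.get_image(n); W=cloud(p); im=p["image"]; np.savez(f"c_{n}.npz",W=W,im=im)
    hsv=cv2.cvtColor(im,cv2.COLOR_RGB2HSV)
    near=(np.hypot(W[...,0]-t[0],W[...,1]-t[1])<.05)&(W[...,2]>.13)
    wood=near&(hsv[...,0]<22)&(hsv[...,1]>70)
    blue=near&(hsv[...,0]>95)&(hsv[...,0]<125)&(hsv[...,1]>90)
    for nm,m in (("wood",wood),("blue",blue)):
        P=W[m]-t
        if len(P)<5: print(n,nm,len(P)); continue
        print(n,nm,len(P),np.percentile(P,[1,50,99],axis=0).round(4).tolist())
        if nm=="wood":
            k=P[P[:,2]>np.percentile(P[:,2],97)-.003]; print("  top",len(k),k.min(0).round(4),k.max(0).round(4),k.mean(0).round(4))
    # rim of tin
    P=W.reshape(-1,3); P=P[(np.hypot(P[:,0]-.506,P[:,1]-.106)<.034)&(P[:,2]>.094)&(P[:,2]<.106)]; print("  rim",len(P),((P.min(0)+P.max(0))/2).round(4))
w=np.load("c_wrist.npz"); save("pics/a4.png",cv2.resize(w["im"][180:330,190:370],(720,600),interpolation=cv2.INTER_CUBIC))
E
```

```text
[ 0.49998889 -0.00905999  0.19892239]
wrist wood 1367 [[-0.0055, -0.0049, -0.0234], [0.0007, 0.0049, 0.0031], [0.0066, 0.0076, 0.007]]
  top 664 [-0.0056 -0.0064  0.0033] [0.0066 0.0076 0.0158] [0.0007 0.0013 0.0051]
wrist blue 7982 [[-0.0307, -0.0259, -0.0389], [-0.0012, 0.0179, -0.0198], [0.0297, 0.0357, -0.0076]]
  rim 1442 [0.5074 0.105  0.0986]
top wood 5 [[-0.0324, -0.0266, 0.1206], [-0.0322, -0.0207, 0.1282], [-0.0272, -0.0203, 0.1417]]
  top 1 [-0.0322 -0.0207  0.142 ] [-0.0322 -0.0207  0.142 ] [-0.0322 -0.0207  0.142 ]
top blue 0
  rim 119 [0.5055 0.1066 0.099 ]
scene wood 61 [[-0.0451, -0.0123, -0.0222], [0.0005, -0.005, -0.0071], [0.0457, 0.0128, 0.0473]]
  top 3 [-0.0475 -0.0101  0.0447] [0.0471 0.0138 0.0499] [-0.0146  0.0048  0.0467]
scene blue 402 [[-0.0331, -0.0293, -0.0437], [-0.0134, -0.0153, -0.0228], [0.0253, 0.0289, -0.02]]
  rim 106 [0.5065 0.1066 0.097 ]
```

View pics/a4.png

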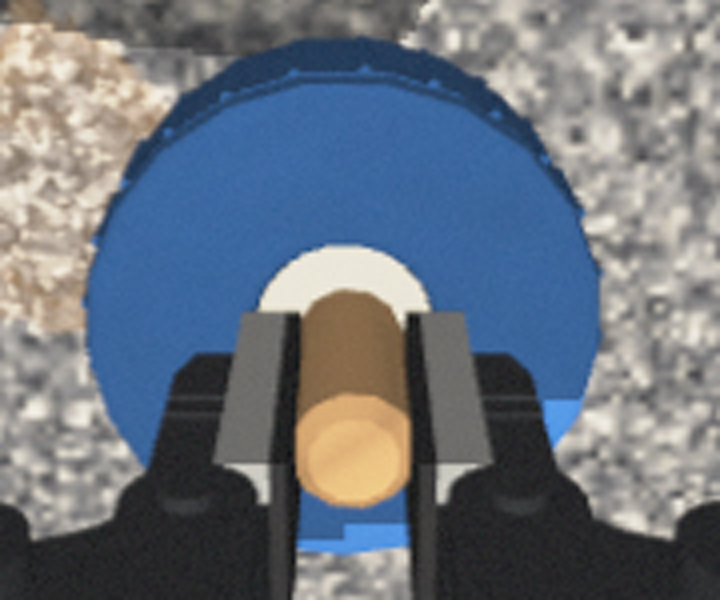

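```bash
python3 - <<'E'
from go import *
d=np.load("c_wrist.npz"); W=d["W"]; im=d["im"]; t=np.array([.5,-.009,.1989])
hsv=cv2.cvtColor(im,cv2.COLOR_RGB2HSV)
m=(np.hypot(W[...,0]-t[0],W[...,1]-t[1])<.012)&(W[...,2]>.17)&(hsv[...,0]<22)&(hsv[...,1]>70)
P=W[m]-t
for a in np.arange(-.018,.008,.003):
    q=P[(P[:,2]>=a)&(P[:,2]<a+.003)]
    if len(q)>5: print(round(a,3),len(q),"x",q[:,0].min().round(4),q[:,0].max().round(4),"ymax",np.percentile(q[:,1],97).round(4))
# floor plane & tilt with regression
def tilt(P):
    for _ in range(5):
        A=np.c_[P[:,:2]-P[:,:2].mean(0),np.ones(len(P))]; s=np.linalg.lstsq(A,P[:,2],rcond=None)[0]; r=P[:,2]-A@s; P=P[abs(r)<2*max(r.std(),.0004)]
    return np.degrees(-s[:2]).round(2),s[2].round(4),r.std().round(5),len(P)
Q=W.reshape(-1,3); Q=Q[np.isfinite(Q[:,2])]
print("floor",tilt(Q[abs(Q[:,2])<.01]))
blue=(hsv[...,0]>95)&(hsv[...,0]<125)&(hsv[...,1]>90)
b=blue&(np.hypot(W[...,0]-t[0],W[...,1]-t[1]-.003)<.031)&(abs(W[...,2]-.179)<.006)
b=cv2.erode(b.astype(np.uint8),np.ones((3,3)))>0
print("cap",tilt(W[b]))
E
```

```text
-0.018 73 x -0.0056 0.0066 ymax 0.0074
-0.015 62 x -0.0055 0.0064 ymax 0.0073
-0.012 74 x -0.0054 0.0063 ymax 0.0073
-0.009 74 x -0.0053 0.0066 ymax 0.0073
-0.006 93 x -0.0056 0.0066 ymax 0.0077
-0.003 85 x -0.0055 0.0066 ymax 0.0073
-0.0 99 x -0.0054 0.0064 ymax 0.0073
0.003 609 x -0.0056 0.0066 ymax 0.0066
0.006 78 x -0.0055 0.0066 ymax 0.0061
floor (array([0.02, 0.05]), np.float64(0.0006), np.float64(0.00059), 91003)
cap (array([ 1.33, -0.02]), np.float64(0.1793), np.float64(0.00045), 4833)
```

The knob is vertical and sits within 0.5 mm of the tool axis. In the wrist frame the mouth is at about (0.507,0.105). I'll hover above it.

Call:
step_arm([
  {"linear":[0.25,0,0],"angular":[0,0,0]},
  {"linear":[0.5,0.04,0],"angular":[0,0,0]},
  {"linear":[0.75,0.07,0],"angular":[0,0,0]},
  {"linear":[0.9,0.07,0],"angular":[0,0,0.002]},
  {"linear":[1,0.07,0],"angular":[0,0,0.002]},
  {"linear":[1,0.07,0.1],"angular":[0,0,0.002]},
  {"linear":[1,0.07,0.2],"angular":[0,0,0.002]},
  {"linear":[1,0.07,0.2],"angular":[0,0,0.002]},
])

```text
time: 8.02
eef_pos: [0.5057, 0.0888, 0.177]
ee_rot: [-2.223, -2.217, 0.005]
contact_force: [-0.5, -0.3, -1.9]
gripper_width: 0.0117
```

```bash
python3 - <<'E'
from go import *
delta((.507,.105,.162))
E
```

```text
pos [0.5057 0.0888 0.177 ] linear [0.162 0.013 0.15 ] angular [-0.0025  0.0004 -0.0019] F [-0.5 -0.3 -1.9]
```

Call:
step_arm([
  {"linear":[0.08,0.013,0],"angular":[-0.0025,0,-0.002]},
  {"linear":[0.162,0.013,0.08],"angular":[-0.0025,0,-0.002]},
  {"linear":[0.162,0.013,0.15],"angular":[-0.0025,0,-0.002]},
  {"linear":[0.162,0.013,0.15],"angular":[-0.0025,0,-0.002]},
  {"linear":[0.162,0.013,0.15],"angular":[-0.0025,0,-0.002]},
])

```text
time: 8.43
eef_pos: [0.5065, 0.105, 0.1613]
ee_rot: [-2.221, -2.222, 0.003]
contact_force: [-0.7, -0.1, -2.0]
gripper_width: 0.0122
```

```bash
python3 - <<'E'
from go import *
delta((.507,.105,.15))
t=sensors.get_state()["eef_pos"]
for n in ["wrist","scene","top"]:
    p=optics.get_image(n); W=cloud(p); im=p["image"]
    hsv=cv2.cvtColor(im,cv2.COLOR_RGB2HSV); np.savez(f"d_{n}.npz",W=W,im=im)
    if n=="scene": save("pics/a5.png",cv2.resize(im[170:270,220:330],(660,600),interpolation=cv2.INTER_CUBIC))
    if n=="wrist": save("pics/a5w.png",im)
    N=np.hypot(W[...,0]-.507,W[...,1]-.105)<.05
    P=W[N&(W[...,2]>.02)&(W[...,2]<.066)]; 
    def circ(P):
        A=np.c_[2*P[:,:2],np.ones(len(P))]; s=np.linalg.lstsq(A,(P[:,:2]**2).sum(1),rcond=None)[0]
        return s[:2].round(4), round(float(np.sqrt(s[2]+s[:2]@s[:2])),4)
    print(n,"body",len(P),circ(P) if len(P)>20 else "")
    P=W[N&(W[...,2]>.119)&(W[...,2]<.138)&(hsv[...,0]>95)&(hsv[...,0]<125)]
    print(n,"cap side",len(P),circ(P) if len(P)>20 else "")
E
```

```text
pos [0.5065 0.105  0.1613] linear [0.001 0.005 0.113] angular [-0.0009  0.0007  0.0004] F [-0.7 -0.1 -2. ]
wrist body 434 (array([0.5074, 0.1049]), 0.0379)
wrist cap side 954 (array([0.506 , 0.1065]), 0.0309)
scene body 573 (array([0.5075, 0.1064]), 0.0374)
scene cap side 233 (array([0.5054, 0.1043]), 0.0305)
top body 0 
top cap side 0
```

View pics/a5.png

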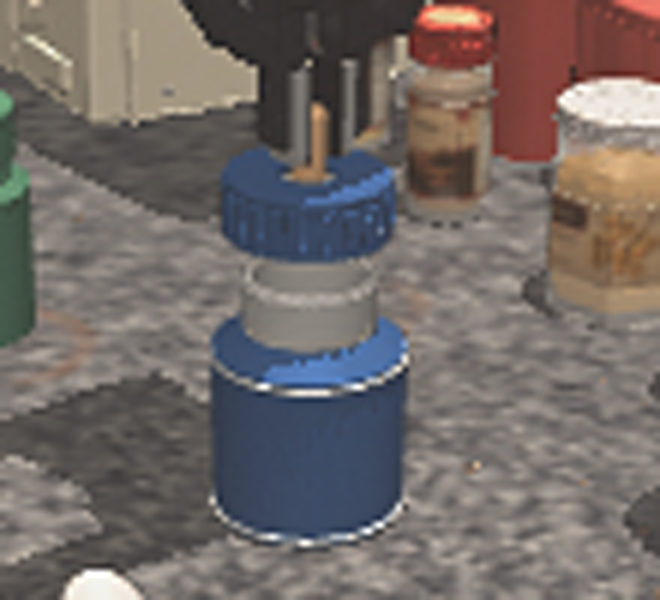

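View pics/a5w.png

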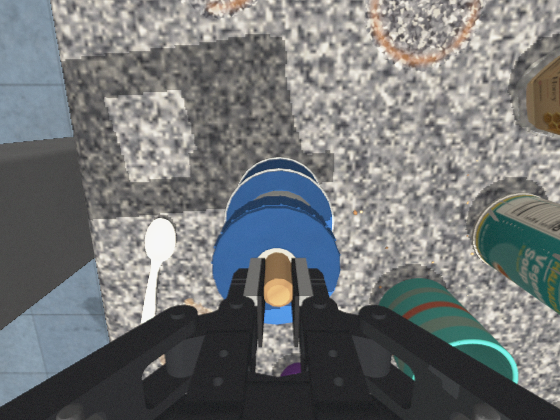

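The tin is about (0.5073,0.1055) by both cameras, and the lid hangs straight over the mouth in the scene crop. I'll lower slowly and watch the force.

Call:
step_arm([
  {"linear":[0.003,0.008,0.05],"angular":[0,0,0]},
  {"linear":[0.003,0.008,0.1],"angular":[0,0,0]},
  {"linear":[0.003,0.008,0.14],"angular":[0,0,0]},
  {"linear":[0.003,0.008,0.16],"angular":[0,0,0]},
  {"linear":[0.003,0.008,0.17],"angular":[0,0,0]},
  {"linear":[0.003,0.008,0.17],"angular":[0,0,0]},
])

```text
time: 9.08
eef_pos: [0.5078, 0.1052, 0.1448]
ee_rot: [2.221, 2.221, -0.001]
contact_force: [-0.1, -0.1, -1.4]
gripper_width: 0.0122
```

Call:
step_arm([
  {"linear":[0,-0.005,0.02],"angular":[0,0,0]},
  {"linear":[0,-0.005,0.04],"angular":[0,0,0]},
  {"linear":[0,-0.005,0.06],"angular":[0,0,0]},
  {"linear":[0,-0.005,0.08],"angular":[0,0,0]},
  {"linear":[0,-0.005,0.08],"angular":[0,0,0]},
])

```text
time: 9.5
eef_pos: [0.507, 0.1051, 0.1364]
ee_rot: [2.221, 2.221, -0.002]
contact_force: [-0.1, -0.4, -1.6]
gripper_width: 0.0121
```

Call:
step_arm([
  {"linear":[0,0.002,0.02],"angular":[0,0,0]},
  {"linear":[0,0.002,0.04],"angular":[0,0,0]},
  {"linear":[0,0.002,0.055],"angular":[0,0,0]},
  {"linear":[0,0.002,0.065],"angular":[0,0,0]},
  {"linear":[0,0.002,0.07],"angular":[0,0,0]},
  {"linear":[0,0.002,0.07],"angular":[0,0,0]},
])

```text
time: 10.0
eef_pos: [0.5072, 0.1051, 0.1293]
ee_rot: [-2.221, -2.221, 0.002]
contact_force: [-0.5, 0.9, -0.9]
gripper_width: 0.0122
```

Call:
step_arm([
  {"linear":[0,0,0.007],"angular":[0,0,0]},
  {"linear":[0,0,0.014],"angular":[0,0,0]},
  {"linear":[0,0,0.02],"angular":[0,0,0]},
  {"linear":[0,0,0.02],"angular":[0,0,0]},
])

```text
time: 10.33
eef_pos: [0.5075, 0.1052, 0.1282]
ee_rot: [2.221, 2.221, -0.001]
contact_force: [-3.5, -0.6, 9.6]
gripper_width: 0.012
```

Contact comes in at z = 0.128, the expected seating height (0.1285), with about 10 N of support. I'll ease off and open.

Call:
step_arm([
  {"linear":[0,0,-0.003],"angular":[0,0,0]},
  {"linear":[0,0,-0.003],"angular":[0,0,0]},
])

```text
time: 10.5
eef_pos: [0.5077, 0.1052, 0.1288]
ee_rot: [2.221, 2.221, -0.0]
contact_force: [-0.1, 0.5, -0.3]
gripper_width: 0.0125
```

Call:
step_arm([
  {"linear":[0,0,0],"angular":[0,0,0]},
  {"linear":[0,0,0],"angular":[0,0,0]},
  {"linear":[0,0,0],"angular":[0,0,0]},
  {"linear":[0,0,0],"angular":[0,0,0]},
], claw=-0.3)

```text
time: 10.83
eef_pos: [0.5077, 0.1052, 0.1287]
ee_rot: [2.221, 2.221, -0.0]
contact_force: [-0.4, 1.7, 0.2]
gripper_width: 0.0301
```

Call:
step_arm([
  {"linear":[0,0,-0.2],"angular":[0,0,0]},
  {"linear":[0,0,-0.5],"angular":[0,0,0]},
  {"linear":[0,0,-0.8],"angular":[0,0,0]},
  {"linear":[0,0,-0.8],"angular":[0,0,0]},
  {"linear":[0,0,-0.8],"angular":[0,0,0]},
  {"linear":[0,0,-0.8],"angular":[0,0,0]},
])

```text
time: 11.33
eef_pos: [0.5074, 0.1052, 0.2083]
ee_rot: [2.221, 2.221, -0.001]
contact_force: [0.1, 0.2, -0.4]
gripper_width: 0.0296
```

```bash
python3 - <<'E'
from go import *
delta((.507,.105,.2))
def circ(P):
    A=np.c_[2*P[:,:2],np.ones(len(P))]; s=np.linalg.lstsq(A,(P[:,:2]**2).sum(1),rcond=None)[0]
    return s[:2].round(4), round(float(np.sqrt(s[2]+s[:2]@s[:2])),4)
for n in ["wrist","scene"]:
    p=optics.get_image(n); W=cloud(p); im=p["image"]; hsv=cv2.cvtColor(im,cv2.COLOR_RGB2HSV)
    N=np.hypot(W[...,0]-.507,W[...,1]-.105)<.06
    blue=N&(hsv[...,0]>95)&(hsv[...,0]<125)&(hsv[...,1]>90)
    P=W[blue&(W[...,2]>.1)&(W[...,2]<.12)]; print(n,"cap top",len(P),P.min(0).round(4),P.max(0).round(4),np.median(P,0).round(4))
    P=W[blue&(W[...,2]>.02)&(W[...,2]<.066)]; print("body",len(P),circ(P) if len(P)>20 else "")
    P=W[blue&(W[...,2]>.086)&(W[...,2]<.104)]; print("capside",len(P),circ(P) if len(P)>20 else "")
    P=W[N&(W[...,2]>.123)&(W[...,2]<.145)&(hsv[...,0]<22)&(hsv[...,1]>70)]; print("knob",len(P),P.min(0).round(4),P.max(0).round(4))
    if n=="scene": save("pics/a6.png",cv2.resize(im[150:270,210:330],(600,600),interpolation=cv2.INTER_CUBIC))
    else: save("pics/a6w.png",im)
E
```

```text
pos [0.5074 0.1052 0.2083] linear [-0.002 -0.004  0.083] angular [0.0001 0.0004 0.    ] F [ 0.1  0.2 -0.4]
wrist cap top 5047 [0.4752 0.0734 0.1   ] [0.5394 0.1382 0.1113] [0.5068 0.1092 0.1085]
body 221 (array([0.5074, 0.105 ]), 0.0377)
capside 295 (array([0.5071, 0.1044]), 0.0329)
knob 376 [0.5015 0.0993 0.123 ] [0.5143 0.1126 0.1353]
scene cap top 238 [0.4738 0.0731 0.1001] [0.5375 0.1348 0.1079] [0.4983 0.0957 0.1063]
body 456 (array([0.5071, 0.1051]), 0.0362)
capside 166 (array([0.5072, 0.1066]), 0.032)
knob 26 [0.5004 0.0976 0.1243] [0.5131 0.1108 0.1325]
```

View pics/a6.png

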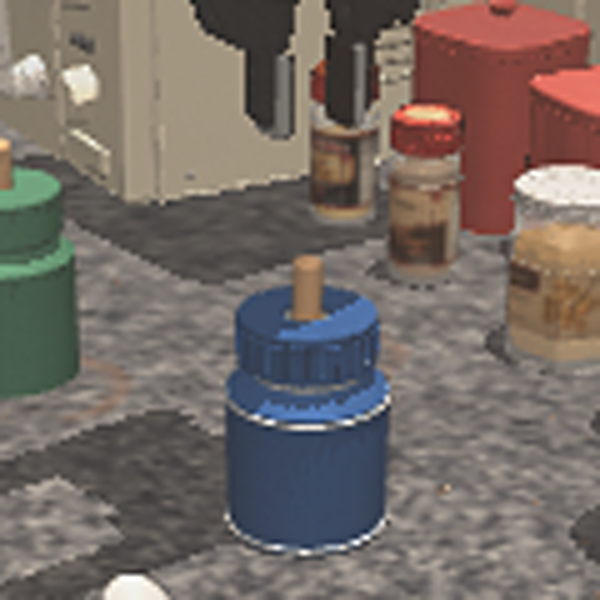

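View pics/a6w.png

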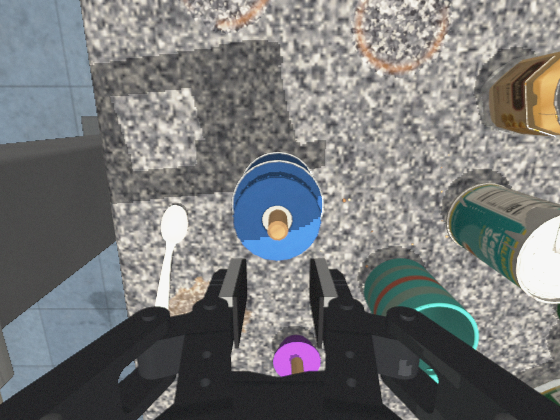

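The lids are seated: cap top is 0.108 and knob top 0.133, both as specified, and the tin hasn't moved. Before taking the cap I'll open to about 68 mm and measure where the fingertips stand at that opening.

Call:
step_arm([
  {"linear":[0,0,0],"angular":[0,0,0]},
  {"linear":[0,0,0],"angular":[0,0,0]},
  {"linear":[0,0,0],"angular":[0,0,0]},
  {"linear":[0,0,0],"angular":[0,0,0]},
  {"linear":[0,0,0],"angular":[0,0,0]},
], claw=0.6)

```text
time: 11.85
eef_pos: [0.5069, 0.1051, 0.2073]
ee_rot: [-2.221, -2.221, 0.003]
contact_force: [-0.8, 0.7, 0.2]
gripper_width: 0.0683
```

```bash
python3 - <<'E'
from go import *
t=sensors.get_state()["eef_pos"]; print(t)
def tip(W):
    P=W.reshape(-1,3); m=(np.hypot(P[:,0]-t[0],P[:,1]-t[1])<.07)&(P[:,2]>.15); P=P[m]; 
    for s,q in (("near",P[P[:,0]<t[0]]),("far",P[P[:,0]>t[0]])): print(s,(np.sort(q[:,2])[:12]-t[2]).round(4), q[q[:,2]<q[:,2].min()+.01].mean(0).round(3))
tip(cloud(optics.get_image("scene")))
E
```

```text
[0.50688322 0.10510457 0.20732327]
near [-0.0073 -0.0069 -0.0067 -0.0063 -0.0061 -0.0055 -0.0049 -0.0048 -0.0043
 -0.0039 -0.0038 -0.0037] [0.467 0.1   0.205]
far [-0.0084 -0.0081 -0.0071 -0.0068 -0.0068 -0.0059 -0.0054 -0.0052 -0.0048
 -0.0048 -0.0044 -0.0043] [0.543 0.105 0.204]
```

At 68 mm the tips stand about 8 mm below the TCP. TCP z = 0.092 therefore puts them at 0.084, clear of the shoulder and covering the cap side. I'll open fully and descend around the cap.

Call:
step_arm([
  {"linear":[0.004,0.004,0],"angular":[0,0,0]},
  {"linear":[0.004,0.004,0],"angular":[0,0,0]},
  {"linear":[0.004,0.004,0.1],"angular":[0,0,0]},
  {"linear":[0.004,0.004,0.2],"angular":[0,0,0]},
  {"linear":[0.004,0.004,0.4],"angular":[0,0,0]},
  {"linear":[0.004,0.004,0.6],"angular":[0,0,0]},
  {"linear":[0.004,0.004,0.8],"angular":[0,0,0]},
  {"linear":[0.004,0.004,0.8],"angular":[0,0,0]},
  {"linear":[0.004,0.004,0.8],"angular":[0,0,0]},
], claw=1, newtons=25)

```text
time: 12.65
eef_pos: [0.506, 0.1052, 0.126]
ee_rot: [-2.22, -2.22, 0.008]
contact_force: [-0.7, 0.5, 0.8]
gripper_width: 0.0855
```

```bash
python3 - <<'E'
from go import *
delta((.5073,.1056,.092))
p=optics.get_image("wrist"); save("pics/a7w.png",p["image"])
E
```

```text
pos [0.506  0.1052 0.126 ] linear [0.005 0.015 0.34 ] angular [-0.0034  0.0012  0.0001] F [-0.7  0.5  0.8]
```

View pics/a7w.png

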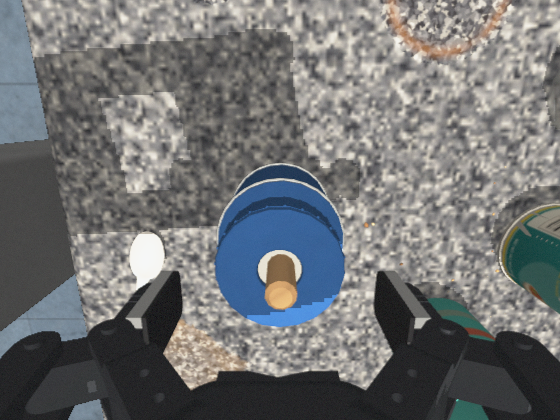

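The cap (281,262) is centred between the open pads (about 180 and 378). Continuing down.

Call:
step_arm([
  {"linear":[0.005,0.013,0.1],"angular":[-0.003,0.001,0]},
  {"linear":[0.005,0.013,0.2],"angular":[-0.003,0.001,0]},
  {"linear":[0.005,0.013,0.28],"angular":[-0.003,0.001,0]},
  {"linear":[0.005,0.013,0.34],"angular":[-0.003,0.001,0]},
  {"linear":[0.005,0.013,0.34],"angular":[-0.003,0.001,0]},
  {"linear":[0.005,0.013,0.34],"angular":[-0.003,0.001,0]},
])

```text
time: 13.2
eef_pos: [0.508, 0.1058, 0.093]
ee_rot: [2.221, 2.221, 0.001]
contact_force: [0.2, -0.1, 0.3]
gripper_width: 0.0855
```

```bash
python3 - <<'E'
from go import *
delta((.5073,.1056,.092))
E
```

```text
pos [0.508  0.1058 0.093 ] linear [-0.002 -0.007  0.01 ] angular [ 0.0006 -0.      0.0001] F [ 0.2 -0.1  0.3]
```

Call:
step_arm([
  {"linear":[0,-0.005,0.008],"angular":[0,0,0]},
  {"linear":[0,-0.005,0.008],"angular":[0,0,0]},
  {"linear":[0,-0.005,0.008],"angular":[0,0,0]},
  {"linear":[0,-0.005,0.008],"angular":[0,0,0]},
], claw=0.58, newtons=25)

```text
time: 13.53
eef_pos: [0.5076, 0.1059, 0.0925]
ee_rot: [2.221, 2.221, 0.002]
contact_force: [0.1, -0.5, -0.2]
gripper_width: 0.0672
```

Call:
step_arm([
  {"linear":[0,0,0],"angular":[0,0,0]},
  {"linear":[0,0,0],"angular":[0,0,0]},
  {"linear":[0,0,0],"angular":[0,0,0]},
  {"linear":[0,0,0],"angular":[0,0,0]},
  {"linear":[0,0,0],"angular":[0,0,0]},
], claw=0.3)

```text
time: 13.95
eef_pos: [0.5077, 0.1058, 0.0927]
ee_rot: [2.221, 2.221, 0.002]
contact_force: [-1.8, 0.1, 5.8]
gripper_width: 0.0639
```

```bash
python3 - <<'E'
from go import *
delta((.5073,.1056,.092)); print(sensors.get_state()["torque"])
p=optics.get_image("wrist"); save("pics/a8w.png",p["image"][130:400,100:460])
p=optics.get_image("scene"); save("pics/a8.png",cv2.resize(p["image"][150:270,210:330],(600,600),interpolation=cv2.INTER_CUBIC))
E
```

```text
pos [0.5077 0.1058 0.0927] linear [-0.002 -0.004  0.007] angular [ 0.001  -0.0001  0.0001] F [-1.8  0.1  5.8]
[-0.05852173  0.29484866 -0.02651927]
```

View pics/a8w.png

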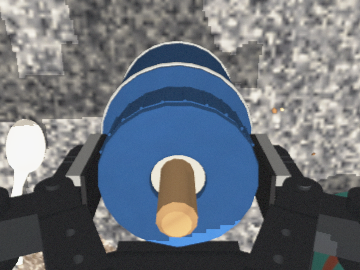

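View pics/a8.png

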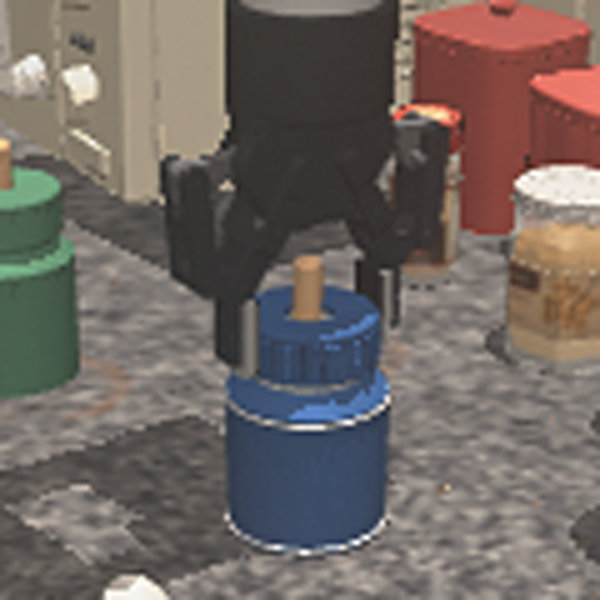

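The cap is gripped at 64 mm on its sides with the knob free in the hole. Lifting straight up, slowly.

Call:
step_arm([
  {"linear":[0,0,-0.01],"angular":[0,0,0]},
  {"linear":[0,0,-0.02],"angular":[0,0,0]},
  {"linear":[0,0,-0.04],"angular":[0,0,0]},
  {"linear":[0,0,-0.06],"angular":[0,0,0]},
  {"linear":[0,0,-0.08],"angular":[0,0,0]},
  {"linear":[0,0,-0.1],"angular":[0,0,0]},
  {"linear":[0,0,-0.1],"angular":[0,0,0]},
])

```text
time: 14.63
eef_pos: [0.5079, 0.1059, 0.1031]
ee_rot: [2.22, 2.221, 0.003]
contact_force: [-0.1, 0.6, 0.3]
gripper_width: 0.0642
```

```bash
python3 - <<'E'
from go import *
delta((.5077,.1058,.192)); print(sensors.get_state()["torque"])
p=optics.get_image("scene"); save("pics/a9.png",cv2.resize(p["image"][150:270,210:330],(600,600),interpolation=cv2.INTER_CUBIC))
E
```

```text
pos [0.5079 0.1059 0.1031] linear [-0.001 -0.    -0.889] angular [ 0.0014 -0.0002  0.0001] F [-0.1  0.6  0.3]
[2.58069870e-05 2.45058071e-02 2.15190436e-02]
```

View pics/a9.png

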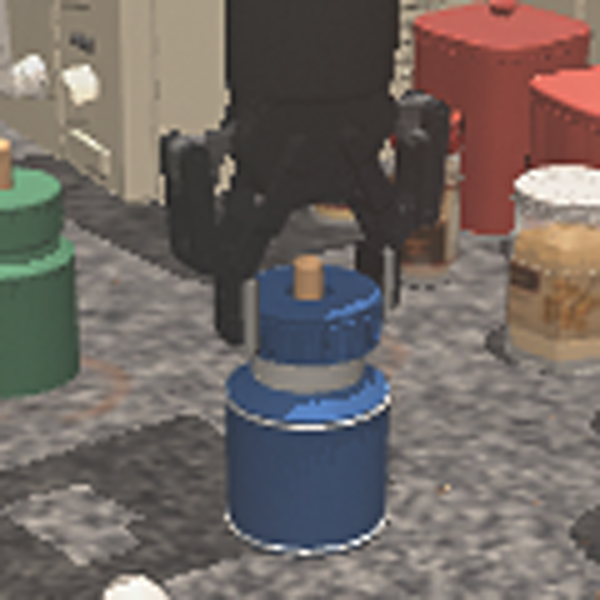

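The cap is rising while the knob stays at pixel (308,260). I'll lift the remaining 90 mm.

Call:
step_arm([
  {"linear":[0,0,-0.03],"angular":[0.001,0,0]},
  {"linear":[0,0,-0.07],"angular":[0.001,0,0]},
  {"linear":[0,0,-0.12],"angular":[0.001,0,0]},
  {"linear":[0,0,-0.18],"angular":[0.001,0,0]},
  {"linear":[0,0,-0.25],"angular":[0.001,0,0]},
  {"linear":[0,0,-0.33],"angular":[0.001,0,0]},
  {"linear":[0,0,-0.42],"angular":[0.001,0,0]},
  {"linear":[0,0,-0.52],"angular":[0.001,0,0]},
  {"linear":[0,0,-0.63],"angular":[0.001,0,0]},
  {"linear":[0,0,-0.73],"angular":[0.001,0,0]},
  {"linear":[0,0,-0.82],"angular":[0.001,0,0]},
  {"linear":[0,0,-0.88],"angular":[0.001,0,0]},
  {"linear":[0,0,-0.9],"angular":[0.001,0,0]},
  {"linear":[0,0,-0.9],"angular":[0.001,0,0]},
  {"linear":[0,0,-0.9],"angular":[0.001,0,0]},
])

```text
time: 15.93
eef_pos: [0.5075, 0.1058, 0.1928]
ee_rot: [2.221, 2.222, 0.0]
contact_force: [0.1, -0.2, -1.1]
gripper_width: 0.0643
```

```bash
python3 - <<'E'
from go import *
delta((.5077,.1058,.192)); 
for n in ["wrist","scene"]:
    p=optics.get_image(n); W=cloud(p); im=p["image"]; hsv=cv2.cvtColor(im,cv2.COLOR_RGB2HSV)
    save(f"pics/b1{n}.png",im)
    N=np.hypot(W[...,0]-.507,W[...,1]-.105)<.06
    blue=N&(hsv[...,0]>95)&(hsv[...,0]<125)&(hsv[...,1]>90)
    P=W[blue&(W[...,2]>.17)]; print(n,"cap",len(P),P.min(0).round(4),P.max(0).round(4))
    b=cv2.erode((blue&(W[...,2]>.197)&(W[...,2]<.219)).astype(np.uint8),np.ones((3,3)))>0; P=W[b]
    if len(P)>30:
      for _ in range(6):
        A=np.c_[P[:,:2]-P[:,:2].mean(0),np.ones(len(P))]; s=np.linalg.lstsq(A,P[:,2],rcond=None)[0]; r=P[:,2]-A@s; P=P[abs(r)<2*max(r.std(),.0004)]
      print(" top tilt deg",np.degrees(-s[:2]).round(2),s[2].round(4),r.std().round(5),len(P))
    P=W[N&(W[...,2]>.11)&(W[...,2]<.145)&(hsv[...,0]<22)&(hsv[...,1]>70)]; 
    if len(P): print(" knob",len(P),P.min(0).round(4),P.max(0).round(4))
    P=W[N&(W[...,2]>.09)&(W[...,2]<.11)]
    if len(P): print(" flange",len(P),P.min(0).round(4),P.max(0).round(4))
E
python3 -c "
import cv2;a=cv2.imread('pics/b1scene.png')[130:270,200:340];b=cv2.imread('pics/b1wrist.png')
import numpy as np
cv2.imwrite('pics/b1.png',np.hstack([cv2.resize(a,(400,400)),cv2.resize(b[100:400,130:430],(400,400))]))"
```

```text
pos [0.5075 0.1058 0.1928] linear [-0.     0.002  0.008] angular [ 0.0002 -0.0001  0.0001] F [ 0.1 -0.2 -1.1]
wrist cap 18064 [0.4756 0.0724 0.1847] [0.5405 0.1386 0.273 ]
 top tilt deg [0.05 0.11] 0.2085 0.00044 12928
 flange 1975 [0.4802 0.1047 0.0901] [0.5349 0.1329 0.1058]
scene cap 339 [0.4768 0.0721 0.1823] [0.5365 0.1347 0.2073]
 top tilt deg [-0.21  0.04] 0.2062 0.00029 75
 knob 59 [0.4998 0.0962 0.1101] [0.5125 0.1089 0.1322]
 flange 260 [0.48   0.0772 0.09  ] [0.5336 0.1329 0.1094]
```

View pics/b1.png

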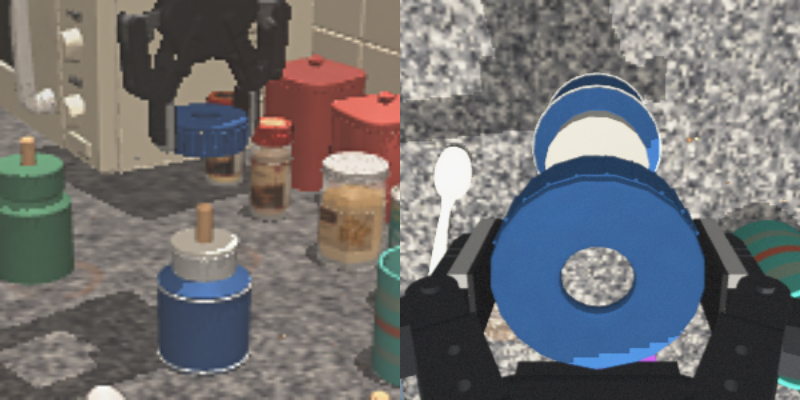

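View pics/b1scene.png

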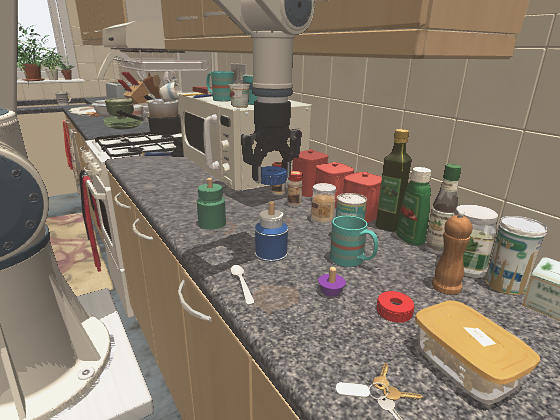

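The scene view shows the cap level above the tin at (272,178), with the white lid seated and the knob upright at (270,210). Green tin, mug and spoon are at their original pixels. Handing in.

```bash
python3 -c "
from bench import robot; print(robot.sign_off())"
```

```text
the job is handed in; nothing more can be done
None
```

The job is done and handed in at about 16 s of the 62 s. I carried the nested blue and white lid by its knob to the open blue tin and lowered it until the inner lid was home. I then let go and lifted the blue outer lid straight off by its sides.

Last checks:
- **Outer lid:** it is still gripped at 64 mm, level within about 0.2°, and about 10 cm above where it sat (top at 0.2085 m by the wrist camera, previously 0.1085 m).
- **Inner lid:** it is still seated. The flange shows at rim height and the knob top stayed at about 0.132–0.133 m.
- **Blue tin and bystanders:** the blue tin did not visibly move, measured before the cap lift and viewed after it. The green tin, mug and spoon look the same as in the first picture.
- **Forces:** the highest wrist reading I saw was about 10 N, when the lid seated.
- **Disagreement:** the cameras differed by 1–2 mm on positions, within calibration. While it was being carried, the cap seemed to tilt about 1.3°, but nothing snagged when it went in.

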